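# Set the brake and hold the index pin out on a weld-indexing table

## Task

On the indexing table, swing the brake lever round until it points at the marker clip on its arc rail, and leave it there. Then take the black knob of the spring-loaded index plunger, pull it straight up as far as it goes so that its pin is clear of the hole in the turntable, and finish still holding it fully up, so that a workmate can turn the table. Leave the tools and offcuts lying about where they are.

Things in the scene. Friction and masses are not known exactly. Their poses are not given: they have to be found in the camera images.
- plunger_knob (a point): Centre of the plunger's knob: black knurled upright cylinder, 34 mm diameter, 28 mm tall, 111 mm above the table when home. Under it: a steel barrel (24 mm diameter, top 17 mm below this point) in a grey bracket (50 mm wide along y, top 33 mm below this point) at the turntable edge nearest the robot. x points from the robot's side to the turntable's axis, y left, z up.
- plunger (a joint): Plunger travel in m: 0 home (pin in its hole), 0.025 fully up against the stop. The spring pulls it back down with about 8 N at the start and 14 N fully up, and it snaps home if let go.
- lever_grip (a point): Middle of the brake lever's upright grip: black rubber, 22 mm diameter, 64 mm above the table. It reaches 28 mm above this point; the lever's flat bar is 30 mm below it. Nothing under its sweep stands higher than 46 mm above the table. x points along the lever, outward from the pivot; z up. The grip's centre is 85 mm from the pivot.
- jig: The indexing table, fixed: a steel base plate (280 x 460 x 12 mm) with an aluminium turntable (210 mm diameter) carrying a clamped steel hoop, nowhere higher than 80 mm above the table. Brake lever at its right end. Origin under the plate near its middle, x away from the robot, z up. The pivot is 100 mm to -y of it; the turntable axis at x 30, y 70 mm; the plunger at x -60, y 70 mm.
- lever_pivot (a point): On the lever's vertical hinge axis, at the height of lever_grip; its x axis also points along the lever.
- brake_lever (a joint): Lever angle in rad, 0 to 2.0, growing anticlockwise seen from above. A stiff hinge (about 3 N at the grip) keeps it where it is left.
- marker: Marker clip, fixed: a plain aluminium block (24 x 12 x 26 mm, stud on top, 46 mm above the table) on the bent bar that runs as an arc round the lever's pivot. Its origin is not in the block but on the pivot axis, 12 mm above the table; its x axis points from the pivot to the block, 124 mm out. The lever is set when its x axis points the same way.
- tube_offcut: Short square steel tube offcut, 20 x 50 x 20 mm, on the jig's base plate. Not to be disturbed.
- round_offcut: Upright round steel bar offcut, 28 mm diameter, 26 mm tall, on the base plate between lever and plunger. Not to be disturbed.
- angle_iron: Short dark angle-iron offcut, 30 x 50 x 30 mm, on the base plate. Not to be disturbed.
- grinder: Green angle grinder, about 250 x 110 x 100 mm, on the table to the robot's left. Not to be disturbed.
- stone: Red-brown rubbing stone, 95 x 35 x 25 mm, on the table. Not to be disturbed.
- laths: Two wooden laths lying crossed, 260 x 60 x 16 mm, on the table. Not to be disturbed.
- hammer: Hammer lying on the table. Not to be disturbed.

How it is judged (in metres and radians):
On the way, in this order (a step that is already met when the one before it is completed fails the run):
1. the brake lever points at the marker clip (within 0.10 rad) and stands still, with the plunger still home (angle between the x axis of lever_grip and the x axis of marker, either way round below 0.1 rad and value of joint plunger below 0.004 m and velocity of joint brake_lever between -0.05 and 0.05 rad/s), for 0.3 s.
2. the plunger is pulled fully up (21 of 25 mm or more) with the lever still at the marker (angle between the x axis of lever_grip and the x axis of marker, either way round below 0.1 rad and value of joint plunger above 0.021 m), for 0.3 s.
At the end, for the whole second after the job is handed in: The lever points at the marker clip within 0.10 rad, and the gripper's fingers hold the plunger at least 21 mm up of its 25 mm travel (all of step 2 and contact force between the fingers and plunger above 3 N); the arm keeps its last pose, push and grip.
It fails at once if a tool or offcut is moved more than 25 mm (distance of any of tube_offcut, round_offcut, angle_iron, grinder, stone, laths, hammer from where it was at the start of the episode above 0.025 m).
It also fails if it takes over 45 s, if anything falls off the work surface, if the arm or the gripper's body presses on something with over 40 N, if the wrist force passes 120 N, or if a joint passes its speed limit or range.

## Robot

A 6-joint arm with a two-finger parallel gripper is mounted at the origin on the work surface. World frame = base frame: x ahead of the robot, y to its left, z up, the work surface at z = 0. Lengths are in m, angles in degrees, forces in N, time in s.
With the tool pointing down it reaches from about 0.4 to 0.825 m from the base axis. Payload 7 kg.
Tool frame: the origin (TCP) lies at the very end of the fingers, on their centre line; the grasp point (between the pads) lies 19 mm behind it (ctrl.hold_point_z is the distance from the TCP to the grasp point, in m); z points along the fingers, y is the line along which they close (so a half turn about z gives the same grasp; the last joint's range is limited). The gripper opens to 88 mm and grips with 3 to 60 N. Pads are 19 mm wide; open, the fingers measure 130 mm over their backs; the gripper's body (78 mm by 193 mm) begins 47 mm behind the grasp point.
Start: joints at [-59.754, 20.546, 0.682, 0, -70.136, -16.507], TCP at [0.16, -0.656, 0.227] pointing down, gripper open.
Joint ranges: [-176.03, 176.03], [-82.01, 121.73], [-58.28, 71.71], [-173.87, 95.51], [-174.79, -0.11], [-173.66, 173.66]. Speed limits (degrees/s): [136.94, 136.94, 172.46, 180, 180, 180].

## Interface

Orientations are given as [roll, pitch, yaw] about the fixed x, y, z axes, in that order (R = Rz(yaw) Ry(pitch) Rx(roll)).
In Python, from plant import sensors, viewer, workorder, ctrl gives the robot as it stands.
- The arm moves only by the shell command python3 -m pendant 'ROWS'. ROWS is JSON, a list of rows, each a list of 3 entries, a list of its own where there are three numbers: the opening, from -1 (shut) to 1 (fully open), so that 0 is half open, then the shift along the tool's x, y, z in m, then the turn, a rotation vector about the tool's x, y, z in degrees. A call has 1 to 10 rows; each row is the pose to reach, as a shift and turn from the pose commanded when the call began, along the tool's axes at that moment; what a row does not reach only later rows make up. A row lasts 1/12 s, in which the tool goes at most 41.7 mm and 7.16 degrees, less where a joint would pass 70% of its speed; a pose out of reach is approached as far as the arm can. A call with a gripper value outside its range is refused whole. The fingers move at their own pace and stop on an object; the grip force is fixed at half the most. Time passes only in rows, so rows that repeat a pose let the fingers close. It gives the time, the measured TCP pose, the force, the opening and the grip force at its end, in the units of the state.
- sensors.get_obs(): the state, without advancing time (a new reading comes with each control period).
- viewer.snapshot(name): name is "scene" or "side" or "wrist"; returns the picture (400x640x3 uint8, red, green, blue); there is no depth.
- viewer.camera_params(name): a dict with "fx", "fy", "cx", "cy" (pixels), "dist" ([k1, k2, p1, p2, k3] as OpenCV has them; the pictures are not rectified), "extrinsics" (4x4, takes a point from world to camera coordinates). Camera axes: x right, y up, looking along -z (the intrinsics and any distortion apply to the point x, -y, -z); pixel columns grow to the right and rows downward; lengths in m; the calibration is good to about 2 mm. A picture is of the moment at which its call begins: read the wrist's pose just before it. camera_params takes no time and is no camera call; for the wrist camera it gives the pose at the moment of the call.
- workorder.close_job(): hands the job in; it is judged then, once.
The state is a dict: "clock": time; "joint_pos": joint angles; "qvel": joint speeds; "tau": joint torques, N m; "tool_pos": TCP position; "orientation": TCP orientation; "force": force on the tool from outside, world axes, zero at the start; "moment": the same for the moment, N m; "opening": finger opening in m; "gripper_force": force on a finger pad.
Only numpy, scipy, OpenCV 4.12 (cv2) and the standard library are available. Lean on these libraries where they do the work, as an engineer would, in place of code of your own. Each camera call takes 0.05 s, during which the arm holds its last target. There are 200 camera calls.

## Working session

There is one attempt and no reset: what is moved stays moved. The work goes in short steps, Python scripts to look and compute and a shell command to move; the robot and the scene stay as the last step left them, time stands still between calls to the robot, and variables do not carry over. Pictures are saved under pics/ and viewed, at most 10 in all, crops included, and the job is handed in when it is done.

```bash
mkdir -p pics; python3 - <<'E'
from plant import sensors, viewer, ctrl
import cv2,numpy as np
print(sensors.get_obs()); print(ctrl.hold_point_z)
for n in ("scene","side"):
    im=viewer.snapshot(n); cv2.imwrite(f"pics/{n}0.png",im[...,::-1])
    print(n,viewer.camera_params(n))
E
```

```text
{'clock': 0.0, 'joint_pos': array([-5.97524620e+01,  2.05911687e+01,  6.34955858e-01, -2.16379218e-02,
       -7.01372353e+01, -1.65067675e+01]), 'qvel': array([ 0.06265503, -0.0555035 , -0.0693405 ,  0.0175893 , -0.0144719 ,
        0.01747511]), 'tau': array([ 7.42756620e-04, -5.82722390e+01,  2.93063951e+01,  6.99760839e+00,
        6.91613270e-03, -1.00749439e-04]), 'tool_pos': array([ 0.16019604, -0.65520757,  0.22562992]), 'orientation': array([ 1.79904623e+02, -7.05125845e-03, -1.66266592e+02]), 'force': array([ 0.38849363, -0.0563804 , -1.13100125]), 'moment': array([0.00267433, 0.00814808, 0.01065758]), 'gripper_force': 0.0, 'opening': 0.08770026486775687}
0.0188
scene {'fx': 474.25277383745237, 'fy': 474.25277383745237, 'cx': 320.24998955719917, 'cy': 196.84518754786825, 'dist': array([-0.14321448,  0.        ,  0.        ,  0.        ,  0.        ]), 'extrinsics': array([[-0.5374554 ,  0.84313162,  0.01645482,  0.30259605],
       [-0.55556954, -0.36869322,  0.74525687,  0.2240716 ],
       [ 0.63441641,  0.39140053,  0.66657441, -1.74363772],
       [ 0.        ,  0.        ,  0.        ,  1.        ]])}
side {'fx': 467.094939219074, 'fy': 467.094939219074, 'cx': 320.0755287286127, 'cy': 204.1785626752165, 'dist': array([-0.11023149,  0.        ,  0.        ,  0.        ,  0.        ]), 'extrinsics': array([[-0.87122383, -0.4908577 , -0.00526847,  0.46864164],
       [ 0.3656983 , -0.65616313,  0.66008688, -0.2500333 ],
       [-0.3274657 ,  0.57315675,  0.75117078, -1.23302659],
       [ 0.        ,  0.        ,  0.        ,  1.        ]])}
```

View pics/scene0.png

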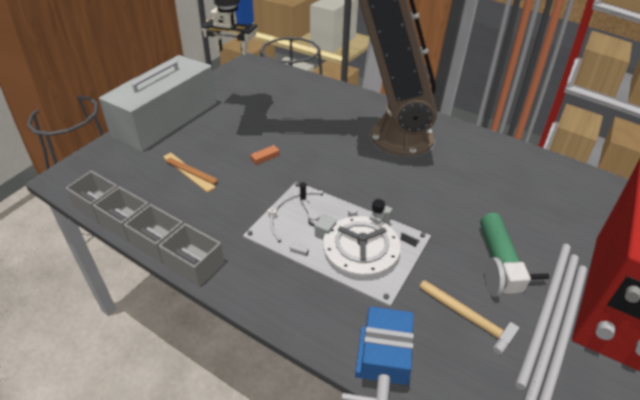

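View pics/side0.png

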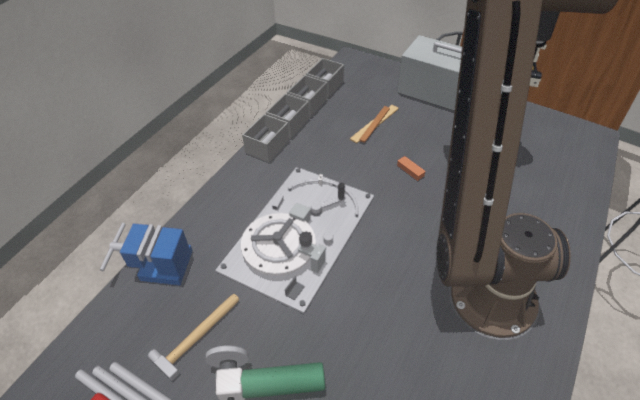

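The scene view shows the jig at about (340,240), with the knob near (378,205) and the grip near (303,190). In the side view the knob is near (306,240) and the grip near (341,190). I'll enlarge both for accurate pixel positions.

```bash
python3 - <<'E'
import cv2
for n,(x,y,w,h) in dict(scene=(240,170,200,140),side=(215,160,170,145)).items():
    im=cv2.imread(f"pics/{n}0.png")[y:y+h,x:x+w]
    cv2.imwrite(f"pics/{n}c.png",cv2.resize(im,None,fx=4,fy=4,interpolation=cv2.INTER_CUBIC))
E
```

```text
(no output)
```

View pics/scenec.png

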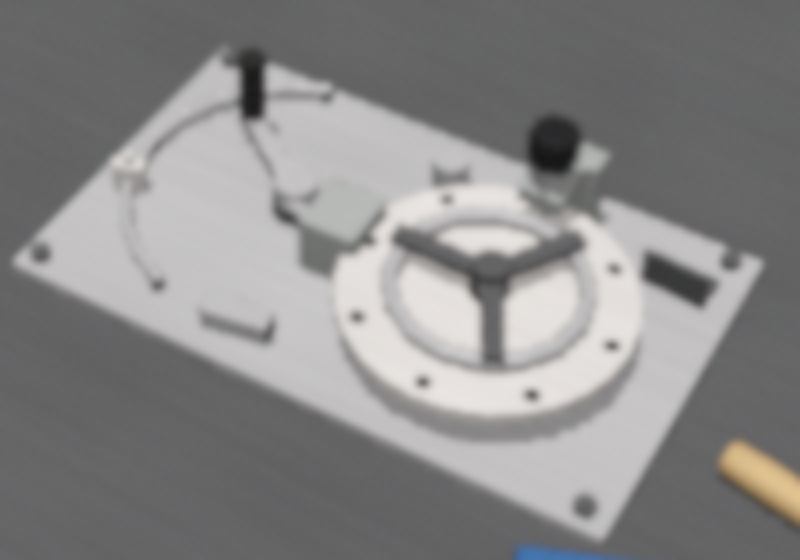

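View pics/sidec.png

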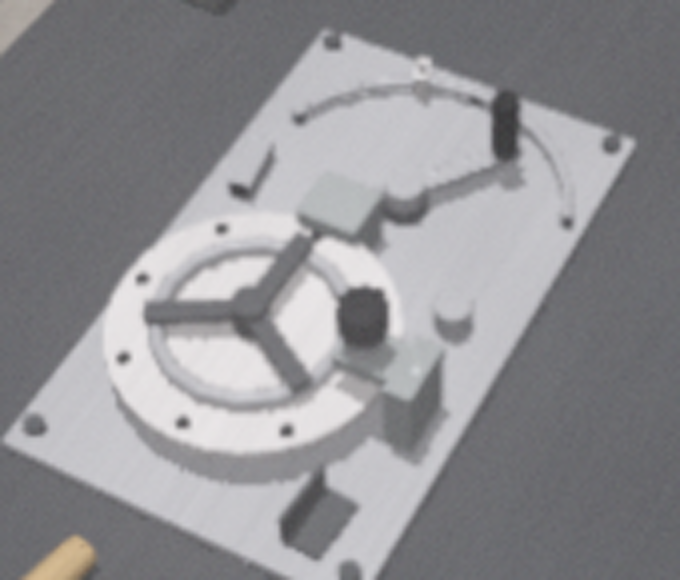

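Clear in both views: the plate corners, the knob at scene crop (554,146) and side crop (363,318), the grip centre at (252,85) and (506,126), and the marker clip at (130,162) and (423,75). Next I fit the jig pose, lever angle and marker angle jointly.

```bash
cat > h.py <<'E'
import numpy as np,cv2
from plant import viewer
def proj(n,P):
    c=viewer.camera_params(n); E=np.array(c["extrinsics"])
    F=np.diag([1,-1,-1])
    K=np.array([[c["fx"],0,c["cx"]],[0,c["fy"],c["cy"]],[0,0,1]])
    return cv2.projectPoints(np.array(P,float),cv2.Rodrigues(F@E[:3,:3])[0],F@E[:3,3],K,np.array(c["dist"]))[0][:,0]
E
cat > fit.py <<'E'
from h import *
from scipy.optimize import least_squares
def pts(p):
    x,y,t,ox,oy,l,m=p[:7]; R=np.array([[np.cos(t),-np.sin(t)],[np.sin(t),np.cos(t)]])
    L=[(ox+sx*.14,oy+sy*.23,.012) for sx,sy in((-1,-1),(1,-1),(1,1),(-1,1))]
    L+=[(-.06,.07,.111),(.085*np.cos(l),-.1+.085*np.sin(l),.064),(.124*np.cos(m),-.1+.124*np.sin(m),.036),(.03,.07,None)]
    return np.array([[*(R@a[:2]+[x,y]),a[2]] for a in L[:7]])
sc=np.array([(225,45),(15,265),(605,540),(765,262),(554,146),(252,85),(130,163)])
sd=np.array([(635,142),(325,28),(5,440),(368,592),(363,318),(506,126),(423,76)])
sc=(sc+.5)/4-.5+[240,170]; sd=(sd+.5)/4-.5+[215,160]
if __name__=="__main__":
    def f(p):
        P=pts(p); r=np.r_[(proj("scene",P)-sc).ravel(),(proj("side",P)-sd).ravel()]
        return np.r_[r,p[3:5]*50]
    best=min((least_squares(f,[.6,-.1,t0,0,0,l0,2.5]) for t0 in(-.3,0,.3) for l0 in(-2.5,2.5)),key=lambda s:s.cost)
    p=best.x
    print(best.cost,p.round(4),"deg",np.degrees(p[[2,5,6]]).round(1)); print(best.fun[:14].reshape(7,2).round(1),best.fun[14:28].reshape(7,2).round(1))
    print(pts(p).round(4)); t=p[2]; print("pivot",p[0]+.1*np.sin(t),p[1]-.1*np.cos(t))
    print("world angle lever,marker",np.degrees([p[5]+t,p[6]+t]))
E
python3 fit.py
```

```text
14.24277109192281 [ 0.5614  0.0796  0.0426  0.0097 -0.0174  4.0671  5.057 ] deg [  2.4 233.  289.7]
[[-0.7 -0. ]
 [-0.9 -0.9]
 [ 0.2 -1.1]
 [-0.6 -1.1]
 [ 0.7 -0.4]
 [ 0.6  0.1]
 [ 0.3  0. ]] [[ 0.3 -1.4]
 [-0.1 -0.8]
 [-0.3  0. ]
 [-2.   3.4]
 [ 0.1 -0.4]
 [-0.5 -0.5]
 [ 0.1 -1.6]]
[[ 0.4417 -0.1731  0.012 ]
 [ 0.7215 -0.1612  0.012 ]
 [ 0.7019  0.2984  0.012 ]
 [ 0.4221  0.2865  0.012 ]
 [ 0.4985  0.147   0.111 ]
 [ 0.5175 -0.0903  0.064 ]
 [ 0.6125 -0.1351  0.036 ]]
pivot 0.5656387274072147 -0.02026472876124459
world angle lever,marker [235.4671457  292.18449139]
```

```bash
sed -i 's/return np.r_\[r,p/r[20:22]=0; return np.r_[r,p/' fit.py; python3 fit.py
cat > d.py <<'E'
import sys,numpy as np
from scipy.spatial.transform import Rotation as R
from plant import sensors
o=sensors.get_obs(); t=np.array(list(map(float,sys.argv[1:4])))
M=R.from_euler("xyz",o["orientation"],degrees=True); G=R.from_euler("xyz",[180,0,float(sys.argv[4])],degrees=True)
print("clock",o["clock"],"pos",o["tool_pos"].round(4),o["orientation"].round(2),"shift",M.inv().apply(t-o["tool_pos"]).round(4),"turn",np.degrees((M.inv()*G).as_rotvec()).round(2),"F",o["force"].round(1),"open",o["opening"])
E
python3 d.py .47 -.11 .25 -96
```

```text
4.211508217542334 [ 0.5613  0.0795  0.0365  0.0104 -0.015  -2.204   5.0692] deg [   2.1 -126.3  290.4]
[[ 0.3  0.1]
 [-0.3 -0.9]
 [ 0.4 -0.3]
 [ 0.2 -0.3]
 [ 0.8 -0.3]
 [ 0.5 -0.1]
 [ 0.3  0. ]] [[ 0.2 -0.7]
 [-0.  -0.4]
 [-1.2  0.1]
 [ 0.   0. ]
 [-0.  -0.4]
 [-0.4 -0.5]
 [ 0.1 -1.6]]
[[ 0.4406 -0.1701  0.012 ]
 [ 0.7205 -0.1599  0.012 ]
 [ 0.7037  0.2998  0.012 ]
 [ 0.4239  0.2896  0.012 ]
 [ 0.4987  0.1473  0.111 ]
 [ 0.5171 -0.0907  0.064 ]
 [ 0.6124 -0.135   0.036 ]]
pivot 0.5649062592086287 -0.020426430996659597
world angle lever,marker [-124.189653    292.53490663]
clock 0.1 pos [ 0.1602 -0.6553  0.2257] [ 1.7991e+02 -1.0000e-02 -1.6626e+02] shift [-0.4304  0.4561 -0.0237] turn [ 8.000e-02  4.000e-02 -7.026e+01] F [-0.3 -0.3  0.2] open 0.08795771308318191
```

```bash
python3 -m pendant '[[1,[-0.43,0.456,-0.024],[0,0,-70]],[1,[-0.43,0.456,-0.024],[0,0,-70]],[1,[-0.43,0.456,-0.024],[0,0,-70]],[1,[-0.43,0.456,-0.024],[0,0,-70]],[1,[-0.43,0.456,-0.024],[0,0,-70]],[1,[-0.43,0.456,-0.024],[0,0,-70]],[1,[-0.43,0.456,-0.024],[0,0,-70]],[1,[-0.43,0.456,-0.024],[0,0,-70]],[1,[-0.43,0.456,-0.024],[0,0,-70]],[1,[-0.43,0.456,-0.024],[0,0,-70]]]'; python3 d.py .47 -.11 .25 -96
```

```text
clock: 0.93
tool_pos: [0.3661, -0.2916, 0.2426]
orientation: [-180.0, 0.0, -95.9]
force: [2.1, 0.4, -0.3]
opening: 0.0877
gripper_force: 0.0
clock 0.9333 pos [ 0.3661 -0.2916  0.2426] [-1.7999e+02  1.0000e-02 -9.5900e+01] shift [-0.1913 -0.0847 -0.0074] turn [-0.01  0.01  0.1 ] F [ 2.1  0.4 -0.3] open 0.08772261625874685
```

```bash
python3 -m pendant '[[1,[-0.17,-0.075,-0.007],[0,0,0]],[1,[-0.17,-0.075,-0.007],[0,0,0]],[1,[-0.17,-0.075,-0.007],[0,0,0]],[1,[-0.17,-0.075,-0.007],[0,0,0]],[1,[-0.17,-0.075,-0.007],[0,0,0]],[1,[-0.17,-0.075,-0.007],[0,0,0]],[1,[-0.17,-0.075,-0.007],[0,0,0]],[1,[-0.17,-0.075,-0.007],[0,0,0]]]'; python3 - <<'E'
from plant import viewer
import cv2
from h import *
from fit import pts
P=pts([0.5613,0.0795,0.0365,0.0104,-0.015,-2.204,5.0692])
print(proj("wrist",P).round(0).tolist())
im=viewer.snapshot("wrist")
cv2.imwrite("pics/w1.png",im[...,::-1])
c=viewer.camera_params("wrist");E=np.array(c["extrinsics"]);print(-E[:3,:3].T@E[:3,3],E[2,:3])
E
python3 d.py .5171 -.0907 .1 -96
```

```text
clock: 1.6
tool_pos: [0.4584, -0.1329, 0.2492]
orientation: [179.9, -0.0, -96.2]
force: [-0.8, 0.7, 0.4]
opening: 0.0878
gripper_force: 0.0
[[335.0, 145.0], [129.0, 175.0], [213.0, 431.0], [371.0, 412.0], [317.0, 406.0], [281.0, 221.0], [205.0, 189.0]]
[ 0.45070992 -0.20659471  0.40866939] [-0.02827642 -0.27199232  0.96188389]
clock 1.65 pos [ 0.4583 -0.1333  0.2493] [ 1.7997e+02 -1.0000e-02 -9.6290e+01] shift [-0.0488 -0.0538  0.1492] turn [ 0.03 -0.01 -0.29] F [0.3 0.1 0.9] open 0.0876231370500214
```

View pics/w1.png

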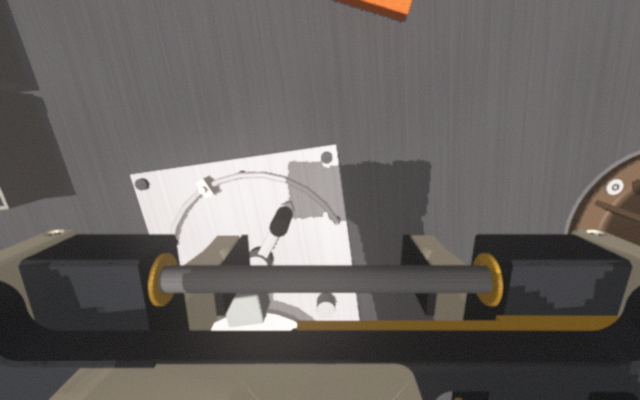

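The wrist view agrees with the fit: grip at (281,221), marker at (206,187), corners within 2 px. I'll descend over the grip.

```bash
python3 -m pendant '[[1,[-0.049,-0.054,0.06],[0,0,0]],[1,[-0.049,-0.054,0.06],[0,0,0]],[1,[-0.049,-0.054,0.09],[0,0,0]],[1,[-0.049,-0.054,0.13],[0,0,0]],[1,[-0.049,-0.054,0.16],[0,0,0]],[1,[-0.049,-0.054,0.185],[0,0,0]],[1,[-0.049,-0.054,0.196],[0,0,0]],[1,[-0.049,-0.054,0.196],[0,0,0]],[1,[-0.049,-0.054,0.196],[0,0,0]],[1,[-0.049,-0.054,0.196],[0,0,0]]]'; python3 d.py .5171 -.0907 .053 -96
```

```text
clock: 2.48
tool_pos: [0.5186, -0.0906, 0.0546]
orientation: [-179.9, 0.0, -96.3]
force: [0.7, -0.1, -0.3]
opening: 0.0874
gripper_force: 0.0
clock 2.4833 pos [ 0.5186 -0.0906  0.0546] [-1.7991e+02  1.0000e-02 -9.6310e+01] shift [0.0003 0.0015 0.0016] turn [-0.09  0.01 -0.31] F [ 0.7 -0.1 -0.3] open 0.08736063523140764
```

```bash
python3 -m pendant '[[-1,[0,0.001,0.001],[0,0,0]],[-1,[0,0.001,0.001],[0,0,0]],[-1,[0,0.001,0.001],[0,0,0]],[-1,[0,0.001,0.001],[0,0,0]],[-1,[0,0.001,0.001],[0,0,0]],[-1,[0,0.001,0.001],[0,0,0]],[-1,[0,0.001,0.001],[0,0,0]],[-1,[0,0.001,0.001],[0,0,0]]]'; python3 - <<'E'
import numpy as np
from scipy.spatial.transform import Rotation as R
from plant import sensors
o=sensors.get_obs();M=R.from_euler("xyz",o["orientation"],degrees=True)
piv=np.array([.5649,-.0204]);a0=np.degrees(np.arctan2(*(o["tool_pos"][:2]-piv)[::-1]));r=np.linalg.norm(o["tool_pos"][:2]-piv)
print(o["tool_pos"],o["opening"],o["gripper_force"],o["force"],a0,r)
g=lambda a:np.r_[piv+.085*np.array([np.cos(np.radians(a)),np.sin(np.radians(a))]),0]
for a in np.linspace(a0,-67.5,10)[1:]: print(round(a,1),M.inv().apply(g(a)-g(a0)).round(4))
E
```

```text
clock: 3.15
tool_pos: [0.5169, -0.0898, 0.0525]
orientation: [180.0, 0.0, -96.3]
force: [-0.2, -0.3, 0.3]
opening: 0.04
gripper_force: 0.0
[ 0.51694905 -0.08979395  0.05249931] 0.040038541194921264 0.0 [-0.200752   -0.32703204  0.28670962] -124.64431954675771 0.0843493574140341
-118.3 [ 0.004  -0.0085 -0.    ]
-111.9 [ 0.0071 -0.0174 -0.    ]
-105.6 [ 0.0091 -0.0266 -0.    ]
-99.2 [ 0.0101 -0.036  -0.    ]
-92.9 [ 0.0101 -0.0454 -0.    ]
-86.5 [ 0.009  -0.0547 -0.    ]
-80.2 [ 0.0069 -0.0639 -0.    ]
-73.8 [ 0.0038 -0.0728 -0.    ]
-67.5 [-0.0003 -0.0813 -0.    ]
```

Still closing; give it more time.

```bash
python3 -m pendant '[[-1,[0,0,0],[0,0,0]],[-1,[0,0,0],[0,0,0]],[-1,[0,0,0],[0,0,0]],[-1,[0,0,0],[0,0,0]],[-1,[0,0,0],[0,0,0]],[-1,[0,0,0],[0,0,0]]]'
```

```text
clock: 3.65
tool_pos: [0.5167, -0.0899, 0.0524]
orientation: [180.0, -0.0, -96.3]
force: [-0.8, -0.7, -0.2]
opening: 0.0216
gripper_force: 30.0
```

```bash
python3 -m pendant '[[-1,[0.002,-0.004,0],[0,0,0]],[-1,[0.004,-0.0085,0],[0,0,0]],[-1,[0.0056,-0.013,0],[0,0,0]],[-1,[0.007,-0.0174,0],[0,0,0]],[-1,[0.0082,-0.022,0],[0,0,0]],[-1,[0.0091,-0.0266,0],[0,0,0]],[-1,[0.0098,-0.0313,0],[0,0,0]],[-1,[0.0101,-0.036,0],[0,0,0]],[-1,[0.0103,-0.0407,0],[0,0,0]],[-1,[0.0101,-0.0454,0],[0,0,0]]]'
python3 -m pendant '[[-1,[-0.0005,-0.0047,0],[0,0,0]],[-1,[-0.0011,-0.0093,0],[0,0,0]],[-1,[-0.0021,-0.014,0],[0,0,0]],[-1,[-0.0032,-0.0185,0],[0,0,0]],[-1,[-0.0047,-0.023,0],[0,0,0]],[-1,[-0.0063,-0.0274,0],[0,0,0]],[-1,[-0.0084,-0.0318,0],[0,0,0]],[-1,[-0.0104,-0.0359,0],[0,0,0]],[-1,[-0.0104,-0.0359,0],[0,0,0]],[-1,[-0.0104,-0.0359,0],[0,0,0]]]'; python3 - <<'E'
from plant import viewer,sensors
import cv2,numpy as np
o=sensors.get_obs();print(o["tool_pos"],np.degrees(np.arctan2(*(o["tool_pos"][:2]-[.5649,-.0204])[::-1])))
a=viewer.snapshot("scene")[165:265,230:330];b=viewer.snapshot("side")[150:250,280:380]
cv2.imwrite("pics/m2.png",cv2.resize(np.hstack([a,b])[...,::-1],None,fx=4,fy=4,interpolation=cv2.INTER_CUBIC))
E
```

```text
clock: 4.48
tool_pos: [0.5569, -0.1078, 0.0522]
orientation: [179.6, -0.2, -96.3]
force: [-10.8, -14.4, 9.6]
opening: 0.0215
gripper_force: 30.0
clock: 5.32
tool_pos: [0.5965, -0.1001, 0.0524]
orientation: [179.8, -0.1, -96.2]
force: [-3.5, -6.2, 3.0]
opening: 0.0212
gripper_force: 30.0
[ 0.59646879 -0.10005433  0.05244576] -68.38047026370441
```

View pics/m2.png

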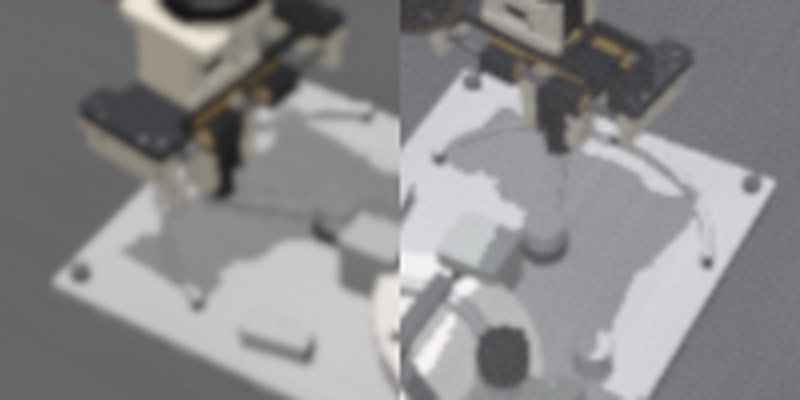

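The picture shows the gripper holding the lever at the marker bearing. I'll release, rise and check the angle.

```bash
python3 -m pendant '[[0.5,[0,0,0],[0,0,0]],[0.5,[0,0,0],[0,0,0]],[0.5,[0,0,0],[0,0,0]],[0.5,[0,0,0],[0,0,0]],[0.5,[0,0,0],[0,0,0]],[0.5,[0,0,0],[0,0,0]],[0.5,[0,0,-0.02],[0,0,0]],[0.5,[0,0,-0.05],[0,0,0]],[0.5,[0,0,-0.09],[0,0,0]],[0.5,[0,0,-0.13],[0,0,0]]]'
python3 -m pendant '[[1,[0,0.04,-0.04],[0,0,0]],[1,[0,0.08,-0.07],[0,0,0]],[1,[0,0.12,-0.07],[0,0,0]],[1,[0,0.12,-0.07],[0,0,0]],[1,[0,0.12,-0.07],[0,0,0]],[1,[0,0.12,-0.07],[0,0,0]]]'
python3 - <<'E'
from plant import viewer
import cv2
from h import *
from fit import pts
print(proj("wrist",[[.5649,-.0204,.064],[.5649,-.0204,.034]]).round(0).tolist())
P=pts([0.5613,0.0795,0.0365,0.0104,-0.015,np.radians(-67.5)-.0365,5.0692])
print(proj("wrist",P).round(0).tolist(), (proj("side",P)[5:]-[280,150])*4)
w=viewer.snapshot("wrist"); b=viewer.snapshot("side")[150:250,280:380]
cv2.imwrite("pics/w3.png",np.hstack([w[:400,100:500],cv2.resize(b,(400,400),interpolation=cv2.INTER_CUBIC)])[...,::-1])
E
```

```text
clock: 6.25
tool_pos: [0.597, -0.0984, 0.1833]
orientation: [179.9, -0.0, -96.3]
force: [1.2, 0.6, 0.3]
opening: 0.0655
gripper_force: 0.0
clock: 6.75
tool_pos: [0.4781, -0.0851, 0.2538]
orientation: [-179.8, 0.1, -96.2]
force: [1.0, 0.3, -1.2]
opening: 0.0877
gripper_force: 0.0
[[263.0, 238.0], [267.0, 230.0]]
[[347.0, 105.0], [136.0, 137.0], [220.0, 405.0], [381.0, 387.0], [329.0, 371.0], [225.0, 180.0], [214.0, 149.0]] [[155.55222565 118.41389246]
 [161.68729754 108.13351603]]
```

View pics/w3.png

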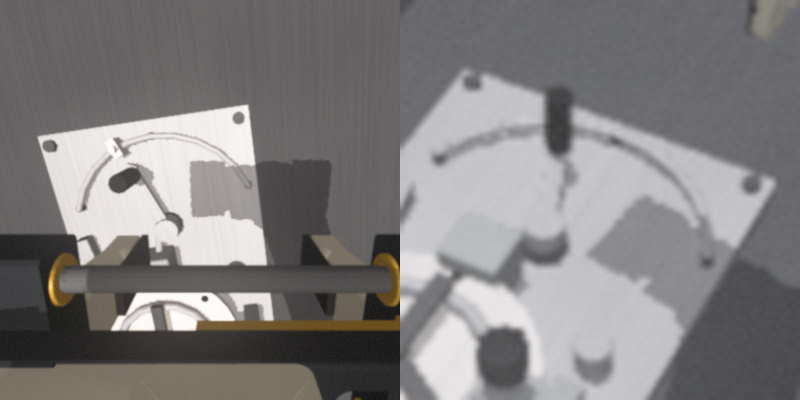

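```bash
python3 d.py .4987 .1473 .096 -96
```

```text
clock 6.85 pos [ 0.4789 -0.0852  0.2526] [-1.7997e+02  1.0000e-02 -9.6250e+01] shift [-0.2332  0.0057  0.1566] turn [-0.03  0.01 -0.25] F [ 1.   0.4 -0.2] open 0.08751461259269683
```

The grip is where predicted, at wrist pixel (225,180), in line with pivot (267,230) and clip (215,148). The lever is set, so next I go to the knob.

```bash
python3 -m pendant '[[1,[-0.233,0.006,0.03],[0,0,0]],[1,[-0.233,0.006,0.03],[0,0,0]],[1,[-0.233,0.006,0.03],[0,0,0]],[1,[-0.233,0.006,0.03],[0,0,0]],[1,[-0.233,0.006,0.03],[0,0,0]],[1,[-0.233,0.006,0.03],[0,0,0]],[1,[-0.233,0.006,0.03],[0,0,0]],[1,[-0.233,0.006,0.03],[0,0,0]],[1,[-0.233,0.006,0.03],[0,0,0]],[1,[-0.233,0.006,0.03],[0,0,0]]]'
python3 d.py .4987 .1473 .095 -96
python3 - <<'E'
from plant import viewer
import cv2
from h import *
K=[[.4987,.1473,.111],[.4987,.1473,.125]]
b=viewer.snapshot("side")[170:290,250:370];a=viewer.snapshot("scene")[140:260,320:440]
print((proj("side",K)-[250,170])*400/120+[400,0],(proj("scene",K)-[320,140])*400/120)
cv2.imwrite("pics/k4.png",cv2.resize(np.hstack([a,b])[...,::-1],(800,400),interpolation=cv2.INTER_CUBIC))
E
```

```text
clock: 7.68
tool_pos: [0.4981, 0.1463, 0.222]
orientation: [180.0, -0.0, -96.3]
force: [-0.9, 0.0, 0.0]
opening: 0.0878
gripper_force: 0.0
clock 7.6833 pos [0.4981 0.1463 0.222 ] [ 1.7996e+02 -5.0000e-02 -9.6310e+01] shift [-0.0012 -0.0005  0.127 ] turn [ 0.04 -0.05 -0.31] F [-0.9  0.   0. ] open 0.08782775846317235
[[584.54074464 229.22970095]
 [584.01782399 218.43169288]] [[196.33242043 219.40280426]
 [198.03242824 206.82573316]]
```

View pics/k4.png

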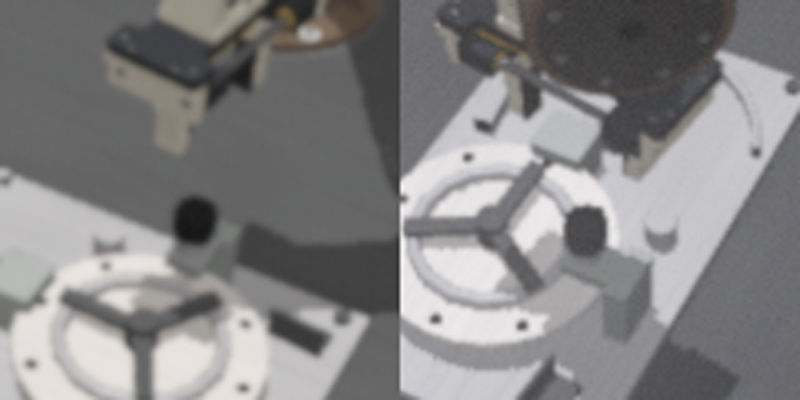

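The knob sits where predicted, at (195,220) and (586,231). Descending and closing.

```bash
python3 -m pendant '[[1,[-0.001,0,0.03],[0,0,0]],[1,[-0.001,0,0.06],[0,0,0]],[1,[-0.001,0,0.09],[0,0,0]],[1,[-0.001,0,0.115],[0,0,0]],[1,[-0.001,0,0.127],[0,0,0]],[1,[-0.001,0,0.127],[0,0,0]],[1,[-0.001,0,0.127],[0,0,0]]]'
python3 -m pendant '[[-1,[0,0,0],[0,0,0]],[-1,[0,0,0],[0,0,0]],[-1,[0,0,0],[0,0,0]],[-1,[0,0,0],[0,0,0]],[-1,[0,0,0],[0,0,0]],[-1,[0,0,0],[0,0,0]],[-1,[0,0,0],[0,0,0]],[-1,[0,0,0],[0,0,0]],[-1,[0,0,0],[0,0,0]],[-1,[0,0,0],[0,0,0]]]'
python3 -m pendant '[[-1,[0,0,0],[0,0,0]],[-1,[0,0,0],[0,0,0]],[-1,[0,0,0],[0,0,0]]]'
```

```text
clock: 8.37
tool_pos: [0.4982, 0.1472, 0.0956]
orientation: [180.0, -0.0, -96.3]
force: [0.2, 0.5, 0.8]
opening: 0.0872
gripper_force: 0.0
clock: 9.2
tool_pos: [0.4989, 0.148, 0.0957]
orientation: [-179.9, 0.0, -96.2]
force: [5.0, -1.9, -2.4]
opening: 0.0335
gripper_force: 30.0
clock: 9.45
tool_pos: [0.4989, 0.148, 0.0957]
orientation: [-179.9, 0.0, -96.3]
force: [4.7, -2.0, -3.1]
opening: 0.0335
gripper_force: 30.0
```

Gripped at 33.5 mm. Pulling up slowly.

```bash
python3 -m pendant '[[-1,[0,0,-0.003],[0,0,0]],[-1,[0,0,-0.006],[0,0,0]],[-1,[0,0,-0.009],[0,0,0]],[-1,[0,0,-0.012],[0,0,0]],[-1,[0,0,-0.015],[0,0,0]],[-1,[0,0,-0.018],[0,0,0]],[-1,[0,0,-0.021],[0,0,0]],[-1,[0,0,-0.023],[0,0,0]],[-1,[0,0,-0.023],[0,0,0]],[-1,[0,0,-0.023],[0,0,0]]]'
```

```text
clock: 10.28
tool_pos: [0.4989, 0.148, 0.1176]
orientation: [-180.0, 0.0, -96.3]
force: [9.7, -1.4, -13.2]
opening: 0.0337
gripper_force: 30.0
```

```bash
python3 -m pendant '[[-1,[0,0,-0.001],[0,0,0]],[-1,[0,0,-0.002],[0,0,0]],[-1,[0,0,-0.0025],[0,0,0]],[-1,[0,0,-0.0025],[0,0,0]],[-1,[0,0,-0.0025],[0,0,0]],[-1,[0,0,-0.0025],[0,0,0]]]'
python3 -m pendant '[[-1,[0,0,-0.0005],[0,0,0]],[-1,[0,0,-0.0005],[0,0,0]],[-1,[0,0,-0.0005],[0,0,0]],[-1,[0,0,-0.0005],[0,0,0]]]'
python3 - <<'E'
from plant import viewer
import cv2
from h import *
b=viewer.snapshot("side")[170:290,250:370];a=viewer.snapshot("scene")[140:260,320:440]
K=[[.4987,.1473,.111],[.4987,.1473,.136]]
print((proj("side",K)-[250,170])*400/120+[400,0],(proj("scene",K)-[320,140])*400/120)
cv2.imwrite("pics/k5.png",cv2.resize(np.hstack([a,b])[...,::-1],(800,400),interpolation=cv2.INTER_CUBIC))
E
```

```text
clock: 10.78
tool_pos: [0.4989, 0.148, 0.1199]
orientation: [-180.0, 0.0, -96.3]
force: [10.1, -2.6, -12.7]
opening: 0.0335
gripper_force: 30.0
clock: 11.12
tool_pos: [0.4989, 0.148, 0.1204]
orientation: [-180.0, 0.0, -96.3]
force: [10.0, -1.4, -13.9]
opening: 0.0334
gripper_force: 30.0
[[584.54074464 229.22970095]
 [583.60088368 209.81346526]] [[196.33242043 219.40280426]
 [199.38290471 196.81496779]]
```

View pics/k5.png

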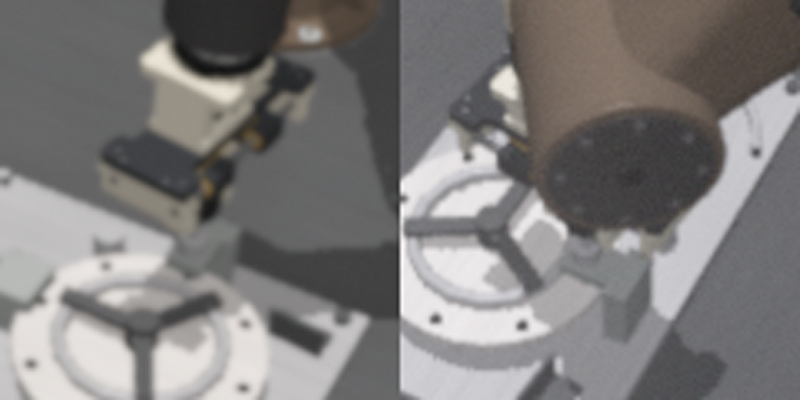

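```bash
python3 -m pendant '[[-1,[0,0,-0.0005],[0,0,0]],[-1,[0,0,-0.001],[0,0,0]],[-1,[0,0,-0.001],[0,0,0]],[-1,[0,0,-0.001],[0,0,0]],[-1,[0,0,-0.001],[0,0,0]],[-1,[0,0,-0.001],[0,0,0]]]'
```

```text
clock: 11.72
tool_pos: [0.4988, 0.1479, 0.1208]
orientation: [-180.0, -0.0, -96.3]
force: [12.3, -0.8, -19.1]
opening: 0.0331
gripper_force: 30.0
```

The force jumped, so the stop is reached. I'll ease off slightly and hold.

```bash
python3 -m pendant '[[-1,[0,0,0.0005],[0,0,0]],[-1,[0,0,0.0005],[0,0,0]],[-1,[0,0,0.0005],[0,0,0]],[-1,[0,0,0.0005],[0,0,0]],[-1,[0,0,0.0005],[0,0,0]],[-1,[0,0,0.0005],[0,0,0]],[-1,[0,0,0.0005],[0,0,0]],[-1,[0,0,0.0005],[0,0,0]]]' && python3 -c "
from plant import workorder
print(workorder.close_job())"
```

```text
clock: 12.38
tool_pos: [0.4989, 0.1479, 0.1207]
orientation: [-180.0, -0.0, -96.3]
force: [11.2, -1.3, -15.9]
opening: 0.033
gripper_force: 30.0
the job is handed in; nothing more can be done
None
```

I swung the brake lever to the marker clip, checked it in the pictures, and pulled the plunger knob about 25 mm up to its stop; the gripper is still holding it there, and I handed the job in at about 12.4 s (no verdict was returned).

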